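# Hold the train case's lid at 60 degrees for its stays to be screwed on

## Robot

A 7-joint arm with a two-finger parallel gripper is mounted at the origin on the work surface. World frame = base frame: x ahead of the robot, y to its left, z up, the work surface at z = 0. Lengths are in m, angles in rad, forces in N, time in s.
With the tool pointing down it reaches from about 0.425 to 0.875 m from the base axis. Payload 4.7 kg.
Tool frame: the origin (TCP) lies between the finger pads; the fingertips stand 14 mm ahead of it and the grasp point (between the pads) lies 5 mm behind it; z points along the fingers, y is the line along which they close (so a half turn about z gives the same grasp; the last joint's range is limited). The gripper opens to 87 mm and grips with 3 to 60 N. Pads are 19 mm wide; open, the fingers measure 117 mm over their backs; the gripper's body (75 mm by 190 mm) begins 51 mm behind the grasp point.
Start: joints at [-1.248, 0.321, -0.07, 1.45, 0.023, 1.371, -0.057], TCP at [0.198, 0.619, 0.237] pointing down, gripper open.
Joint ranges: [-2.86, 2.86], [-0.3, 2.09], [-1.38, 1.24], [0.06, 2.45], [-1.56, 4.7], [0.09, 2.05], [-2.69, 2.69]. Speed limits (rad/s): [2.57, 2.57, 3.14, 3.14, 3.14, 3.14, 3.14].

## Interface

Orientations are given as a rotation vector (axis times angle).
In Python, from bench import get_state, get_image, camera_params, close_job gives the robot as it stands. The module is installed in compiled form; this text tells all that it offers.
- The arm moves only by the tool arm_command, never from a script. Its argument "motion" is a list of rows, each a list of 5 numbers: the finger opening in mm, from 0 to 87, then the shift along the tool's x, y, z in mm, then the turn about the tool's z in degrees. In form: [[gripper, x, y, z, spin], ...]. A call has 1 to 5 rows; each row is the pose to reach, as a shift and turn from the pose commanded when the call began, along the tool's axes at that moment; what a row does not reach only later rows make up. A row lasts 1/12 s, in which the tool goes at most 41.7 mm and 7.16 degrees, less where a joint would pass 70% of its speed; a pose out of reach is approached as far as the arm can. A call with a gripper value outside its range is refused whole. The fingers move at their own pace and stop on an object; "newtons" is the grip in N (left out, the last holds). Time passes only in rows, so rows that repeat a pose let the fingers close. It gives the time, the measured TCP pose, the force, the opening and the grip force at its end, in the units of the state.
- get_state(): the state, without advancing time (a new reading comes with each control period).
- get_image(name): name is "side" or "top" or "wrist"; returns (picture, depth): 420x560x3 uint8, red, green, blue; 420x560 float32, m along the optical axis (not along the pixel's ray), 0 where there is no reading.
- camera_params(name): a dict with "intrinsics" (3x3 intrinsics, pixels), "extrinsics" (4x4, takes a point from camera to world coordinates). Camera axes: x right, y down, z forward; pixel columns grow to the right and rows downward; lengths in m; the calibration is good to about 2 mm. A picture is of the moment at which its call begins: read the wrist's pose just before it. camera_params takes no time and is no camera call; for the wrist camera it gives the pose at the moment of the call.
- close_job(): hands the job in; it is judged then, once.
The state is a dict: "time": time; "joint_positions": joint angles; "qd": joint speeds; "joint_torque": joint torques, N m; "position": TCP position; "tool_rot": TCP orientation; "ft_force": force on the tool from outside, world axes, zero at the start; "torque": the same for the moment, N m; "grip_width": opening from 0.0 (shut) to 1.0 (fully open); "grip_force": force on a finger pad.
Only numpy, scipy, OpenCV 4.12 (cv2) and the standard library are available. Lean on these libraries where they do the work, as an engineer would, in place of code of your own. Each camera call takes 0.05 s, during which the arm holds its last target. There are 200 camera calls.

## Task

I am about to screw the stays onto the wooden train case, and its lid, which has nothing to keep it up yet, must be held for me. Take the little shunter off the lid, stand it on its wheels in the open tray and let go of it; then raise the lid, which has a steel bow handle, to 60 degrees from closed (5 degrees either way will do) and keep it there: finish with the gripper still holding the lid at that angle. Leave the other things on the table where they are, and do not tip the shunter over.

Things in the scene. Friction and masses are not known exactly. Their poses are not given: they have to be found in the camera images.
- case: Plywood case for model trains, fixed: 220 (its x) x 290 (its y) x 110 mm high without lid. Origin: centre of its underside. Its x points level from the front (handle side) to the back (hinge side), z up. The lid is a board of the same outline, 10 mm thick, closed from z 110 to 120 mm, hinged along the back top edge; it rises at the front and swings up and back, away from the robot.
- lid_angle (a joint): Angle of the lid in rad: 0 closed, grows as it opens, stop at 1.85; 60 degrees is 1.047. It turns freely about the case's y axis through the hinge line; let go below about 80 degrees it falls shut. It weighs 0.4 to 0.65 kg with its handle: 2 to 4.5 N up at the handle raises it.
- lid: The lid with its steel handle. Origin: middle of the hinge line, at the lid's underside: x +110, y 0, z 110 mm in the case's frame. Its axes are parallel to the case's when closed and turn about y by the lid's angle as it opens; the board reaches 220 mm along its -x, 145 mm to each side along y, 10 mm up along z.
- pull_grip (a point): Middle of the bar of the lid's steel bow handle: a round bar 10 mm thick along the lid's y, on two legs 118 mm apart inside, its centre 42 mm above the lid's top. In the lid's frame this point is x -195, y 0, z +52 mm (lid closed: x -85, y 0, z 162 mm in the case's frame); it goes round the hinge line with the lid. The lid's front edge is 25 mm in front of the bar.
- shunter: Model centre-cab diesel shunter, 0.17 to 0.33 kg, on its wheels on the closed lid behind the handle: 120 mm long over the buffers (its x), 32 wide (its y), 54 high. Origin: middle of its underside, at wheel bottom. The flat-sided cab in the middle is 34 long and 32 wide, sides 12 to 54 mm up; the bonnets at both ends are 26 wide, 37 high. Centre of mass under the cab. Wheels do not turn.
- tray: Open wooden tray lined with felt, fixed to the table: 120 (its x) x 220 (its y) x 16 mm, walls 8 mm thick, inside 104 x 204 mm, floor 6 mm above the table. Origin: centre of its underside. The shunter stands in it best lengthwise, along the tray's y.
- screwdriver: Screwdriver lying on the table, 120 mm long; leave alone.
- stay: Loose brass lid stay, a flat strip 168 x 18 x 7 mm lying in front of the case; leave alone.
- screw_jar: Small glass jar of screws, 36 mm across, 45 mm high; leave alone.
- wagon: Open goods wagon, 90 x 32 x 36 mm, standing behind the tray; leave alone.
- fir: Model fir tree, 130 mm high, 68 mm across, beside the tray; leave alone.
- cottage: Model cottage, 60 x 75 mm, about 80 mm high, in front of the tray; leave alone.
Things that resemble listed ones, but are neither listed nor needed, are in the scene too. There is more than one size of the shunter; the one meant has the size given above.

How it is judged:
By the outcome, as a careful person would: the job done as asked, in the order asked, and still so for the second after the job is handed in, while the arm keeps its last pose, push and grip.
It also fails if it takes over 58 s, if anything falls off the work surface, if the arm or the gripper's body presses on something with over 40 N, if the wrist force passes 120 N, or if a joint passes its speed limit or range.

## Working session

There is one attempt and no reset: what is moved stays moved. The work goes in short steps, Python scripts to look and compute and a tool call to move; the robot and the scene stay as the last step left them, time stands still between calls to the robot, and variables do not carry over. Pictures are saved under pics/ and viewed, at most 10 in all, crops included, and the job is handed in when it is done.

Besides the shell and the picture viewer there is one more tool, called as name([rows], argument=value, ...), one row to a line, values as JSON. arm_command: Moves the arm, as the interface text tells. Its arguments: {"type":"object","properties":{"motion":{"type":"array"},"newtons":{"type":"number"}},"required":["motion"]}

```bash
mkdir -p pics
python3 - <<'E'
from bench import *
import cv2,numpy as np
s=get_state();print(s)
for n in ("top","side"):
    im,d=get_image(n);np.savez(f"{n}0.npz",im=im,d=d,**camera_params(n))
    cv2.imwrite(f"pics/{n}0.png",im[:,:,::-1])
    print(n,camera_params(n))
E
```

```text
{'time': 0.0, 'joint_positions': array([-1.2478979 ,  0.3218139 , -0.07009669,  1.45170457,  0.02261725,
        1.37079246, -0.05691479]), 'qd': array([ 1.15294062e-05,  1.41185766e-03,  4.37323722e-04,  1.22553973e-04,
       -8.62418963e-04,  1.49844388e-03,  1.28107429e-03]), 'joint_torque': array([-1.85688377e-04, -4.91287208e+01, -4.03983174e-01, -3.12535286e+01,
       -6.39096508e-02,  4.36133821e-02,  1.92118378e-04]), 'position': array([0.19742552, 0.61872598, 0.23545266]), 'tool_rot': array([-4.83057396e-01, -3.10404417e+00,  3.01909806e-03]), 'ft_force': array([-0.87698279,  0.15529014,  0.40416525]), 'torque': array([-0.00020006,  0.02518237, -0.00778275]), 'grip_force': 0.0, 'grip_width': 0.9988030256017165}
top {'intrinsics': array([[487.41048687,   0.        , 277.67276998],
       [  0.        , 487.41048687, 214.19264657],
       [  0.        ,   0.        ,   1.        ]]), 'extrinsics': array([[ 0.00208564, -0.99509341,  0.0989179 ,  0.39931074],
       [-0.999989  , -0.00249085, -0.00397315, -0.01283401],
       [ 0.00420004, -0.09890853, -0.99508767,  1.30801137],
       [ 0.        ,  0.        ,  0.        ,  1.        ]])}
side {'intrinsics': array([[458.31558663,   0.        , 280.61899598],
       [  0.        , 458.31558663, 204.47236277],
       [  0.        ,   0.        ,   1.        ]]), 'extrinsics': array([[ 0.98455407, -0.10328536,  0.14136981,  0.33221061],
       [-0.17477411, -0.53202837,  0.8284925 , -1.03185038],
       [-0.01035839, -0.84040344, -0.5418623 ,  0.79258725],
       [ 0.        ,  0.        ,  0.        ,  1.        ]])}
```

View pics/top0.png

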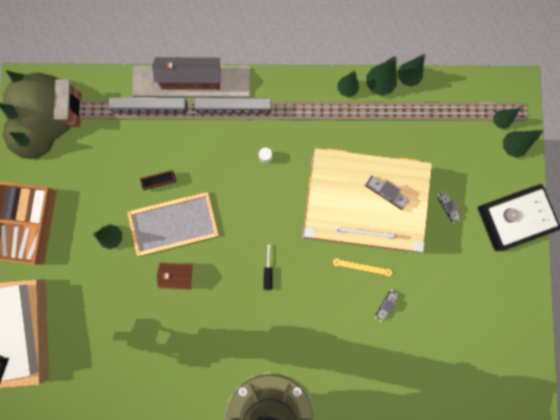

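View pics/side0.png

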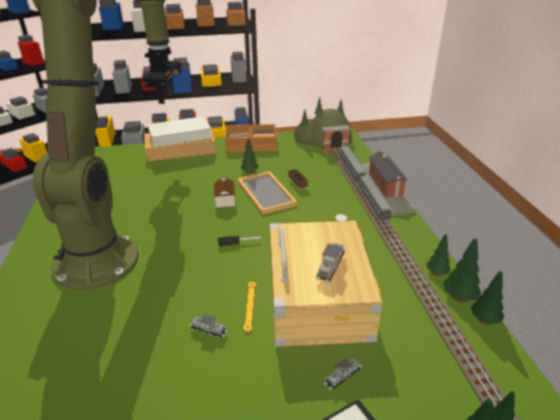

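The top view shows the case (lid corners near (315,150), (431,159), (424,247), (304,240)), with the shunter at (387,192), the handle bar at (367,233) and the tray at (173,224). The side view agrees: two smaller shunters stand on the table, and the one meant is on the lid at (331,261).

```bash
cat > h.py <<'E'
import numpy as np,cv2
from bench import *
from scipy.spatial.transform import Rotation as R
def cloud(d,K,E):
    v,u=np.mgrid[:d.shape[0],:d.shape[1]]
    P=np.stack([(u-K[0,2])/K[0,0]*d,(v-K[1,2])/K[1,1]*d,d],-1)
    W=P@E[:3,:3].T+E[:3,3]; W[d<=0]=np.nan
    return W
def rect(P):  # P nx2 (m)
    c,s,a=cv2.minAreaRect((P*1000).astype(np.float32))
    return np.round(c,1),np.round(s,1),round(a,1)
def ray(uv,K,E,z):
    r=E[:3,:3]@np.linalg.inv(K)@np.array([uv[0],uv[1],1.]);o=E[:3,3]
    return o+r*(z-o[2])/r[2]
E
python3 - <<'E'
from h import *
z=np.load("top0.npz");W=cloud(z['d'],z['intrinsics'],z['extrinsics'])
Z=W[...,2]
v,u=np.mgrid[:420,:560]
def box(a,b,c,d): return (u>a)&(u<b)&(v>c)&(v<d)
m=box(295,440,140,262)
L=m&(abs(Z-.12)<.012); L=cv2.morphologyEx(L.astype(np.uint8),cv2.MORPH_OPEN,np.ones((3,3)))>0
print("lid z",np.nanmedian(Z[L]),rect(W[L][:,:2]))
S=m&(Z>.135)
n,lab,st,cen=cv2.connectedComponentsWithStats(S.astype(np.uint8))
for i in range(1,n):
    if st[i,4]>15:
        p=W[lab==i];print("comp",st[i],rect(p[:,:2]),p[:,2].max(),np.median(p[:,2]),p.mean(0))
m=box(120,225,185,262)
print("floor z",np.nanmedian(Z[box(150,195,210,235)]),"table",np.nanmedian(Z[box(220,240,280,330)]))
im=z['im'];hsv=cv2.cvtColor(im,cv2.COLOR_RGB2HSV)
g=m&((hsv[...,1]<75))
g=cv2.morphologyEx(g.astype(np.uint8),cv2.MORPH_OPEN,np.ones((5,5)))
c=max(cv2.findContours(g,0,1)[0],key=cv2.contourArea)
K,E=z['intrinsics'],z['extrinsics']
print("felt",rect(np.array([ray(q[0],K,E,.008)[:2] for q in c])))
o=m&(hsv[...,0]<22)&(hsv[...,1]>75)
o=cv2.morphologyEx(o.astype(np.uint8),cv2.MORPH_CLOSE,np.ones((3,3)))
c=max(cv2.findContours(o,0,1)[0],key=cv2.contourArea)
print("rim",rect(np.array([ray(q[0],K,E,.016)[:2] for q in c])))
for n,b in dict(wagon=box(135,180,165,195),fir=box(90,125,215,252),cott=box(150,200,262,292),jar=box(255,280,145,165),hill=box(0,75,70,160)).items():
    q=b&(Z>.02); print(n,np.round(np.nanmin(W[q],0),3),np.round(np.nanmax(W[q],0),3))
im=cv2.resize(im[140:262,295:440],None,fx=5,fy=4.9,interpolation=cv2.INTER_CUBIC);cv2.imwrite("pics/crop.png",im[:,:,::-1])
E
```

```text
lid z 0.12081502809348599 (array([ 557.4, -239.9]), array([292.4, 227.4]), 82.8)
comp [363 175  47  36 714] (array([ 568.4, -279.8]), array([119.4,  33.6]), 55.9) 0.18045643384819243 0.1583275605204929 [ 0.56751819 -0.27741557  0.16002412]
comp [337 227  60  12 248] (array([ 470.6, -228.8]), array([138.1,   9.8]), 82.7) 0.17212067707824108 0.16650974268759833 [ 0.47039736 -0.22689495  0.16567958]
floor z 0.007227116436490433 table 0.0009871553245823783
felt (array([502.9, 262. ]), array([101.8, 202.2]), 14.2)
rim (array([502.1, 261.2]), array([122.1, 222. ]), 14.4)
wagon [0.592 0.256 0.02 ] [0.642 0.348 0.044]
fir [0.434 0.393 0.02 ] [0.497 0.447 0.135]
cott [0.331 0.202 0.039] [0.398 0.293 0.077]
jar [0.668 0.    0.02 ] [0.701 0.032 0.052]
hill [0.676 0.519 0.02 ] [0.901 0.706 0.17 ]
```

View pics/crop.png

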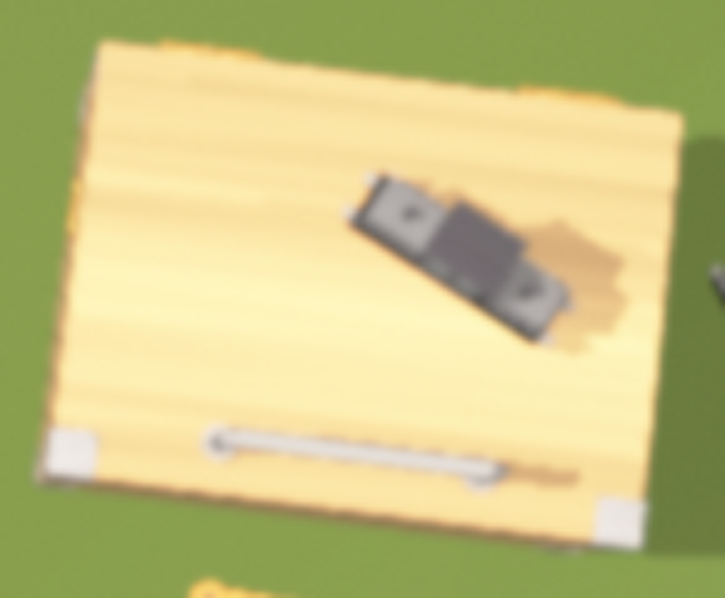

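The crop shows the shunter lying obliquely with its dark cab mid-body. The bar runs from about (215,440) to (490,470) in the crop, with the lid plain otherwise. All the sizes agree with the listing: 119x34 for the shunter, 122x222 for the tray and 138x10 for the bar. Next I plan the transfer.

```bash
cat >> h.py <<'E'
def pose(s=None):
    s=s or get_state(); M=R.from_rotvec(s['tool_rot']).as_matrix()
    return s['position'],M
def plan(wps,p=None,M=None):
    """wps: (x,y,z,heading of tool y in deg); prints tool-frame shifts mm and spin"""
    if p is None: p,M=pose()
    for w in wps:
        d=M.T@(np.array(w[:3])-p)*1000
        yaw=np.degrees(np.arctan2(M[1,1],M[0,1])); sp=-((w[3]-yaw+180)%360-180)
        print(w,"->",np.round(d,1),"spin",round(sp,1))
        a=np.radians(w[3]);ty=np.array([np.cos(a),np.sin(a),0]);tz=np.array([0,0,-1.]);M=np.stack([np.cross(ty,tz),ty,tz],1);p=np.array(w[:3])
E
python3 - <<'E'
from h import *
plan([(.33,.50,.24,54.6),(.43,.36,.24,36.9),(.50,.20,.24,19.2),(.53,.02,.25,1.5),(.55,-.14,.26,-16.2),(.568,-.28,.27,-34.1)])
E
```

```text
(0.33, 0.5, 0.24, 54.6) -> [-162.4  -72.9   -4.3] spin 17.7
(0.43, 0.36, 0.24, 36.9) -> [-162.6  -56.2    0. ] spin 17.7
(0.5, 0.2, 0.24, 19.2) -> [-170.   -40.1    0. ] spin 17.7
(0.53, 0.02, 0.25, 1.5) -> [-179.9  -30.9  -10. ] spin 17.7
(0.55, -0.14, 0.26, -16.2) -> [-160.5   15.8  -10. ] spin 17.7
(0.568, -0.28, 0.27, -34.1) -> [-129.4   56.3  -10. ] spin 17.9
```

arm_command([
  [87,-32,-15,-1,3.5],
  [87,-65,-29,-2,7],
  [87,-98,-44,-3,10.6],
  [87,-130,-58,-4,14],
  [87,-162,-73,-4,17.7],
])

```text
time: 0.52
position: [0.3308, 0.4991, 0.2403]
tool_rot: [-0.959, -2.992, 0.001]
ft_force: [1.1, 0.4, 0.3]
grip_width: 1.002
grip_force: 0.0
```

arm_command([
  [87,-32,-11,0,3.5],
  [87,-65,-22,0,7],
  [87,-98,-34,0,10.6],
  [87,-130,-45,0,14],
  [87,-163,-56,0,17.7],
])

```text
time: 0.93
position: [0.4306, 0.3588, 0.2402]
tool_rot: [-1.408, -2.808, 0.001]
ft_force: [0.9, 0.3, -0.1]
grip_width: 1.001
grip_force: 0.0
```

arm_command([
  [87,-34,-8,0,3.5],
  [87,-68,-16,0,7],
  [87,-102,-24,0,10.6],
  [87,-136,-32,0,14],
  [87,-170,-40,0,17.7],
])

```text
time: 1.35
position: [0.5004, 0.1987, 0.2403]
tool_rot: [-1.823, -2.558, 0.0]
ft_force: [0.3, 1.1, -0.4]
grip_width: 0.997
grip_force: 0.0
```

arm_command([
  [87,-36,-6,-2,3.5],
  [87,-72,-12,-4,7],
  [87,-108,-18,-6,10.6],
  [87,-144,-24,-8,14],
  [87,-180,-31,-10,17.7],
])

```text
time: 1.77
position: [0.53, 0.0186, 0.2504]
tool_rot: [-2.195, -2.247, 0.0]
ft_force: [0.3, 1.4, 0.3]
grip_width: 0.997
grip_force: 0.0
```

arm_command([
  [87,-32,3,-2,3.5],
  [87,-64,6,-4,7],
  [87,-96,9,-6,10.6],
  [87,-128,12,-8,14],
  [87,-160,16,-10,17.7],
])

```text
time: 2.18
position: [0.55, -0.1407, 0.2605]
tool_rot: [-2.514, -1.883, -0.0]
ft_force: [0.1, 0.7, -0.3]
grip_width: 0.996
grip_force: 0.0
```

arm_command([
  [87,-32,14,-2,4.5],
  [87,-64,28,-4,9],
  [87,-96,42,-7,13.5],
  [87,-129,56,-10,17.9],
  [87,-129,56,-10,17.9],
])

```text
time: 2.6
position: [0.5659, -0.2876, 0.2705]
tool_rot: [2.78, 1.452, -0.007]
ft_force: [-0.9, 0.3, -0.8]
grip_width: 0.999
grip_force: 0.0
```

Run:
```python
from h import *
p,M=pose();print(p,np.degrees(np.arctan2(M[1,1],M[0,1])))
c=camera_params("wrist");im,d=get_image("wrist");E=c["extrinsics"];p,M=pose();print(p)
print(E.round(3))
cv2.imwrite("pics/w1.png",im[:,:,::-1]);np.savez("w1.npz",im=im,d=d,**c)
W=cloud(d,c["intrinsics"],E);Z=W[...,2]
m=(Z>.135)&(Z<.2)
n,lab,st,cen=cv2.connectedComponentsWithStats(m.astype(np.uint8))
for i in range(1,n):
    if st[i,4]>100:
        q=W[lab==i];print(st[i],rect(q[:,:2]),q[:,2].max().round(4))
        t=q[(q[:,2]>.168)]
        if len(t)>50: print(" cab top",rect(t[:,:2]),np.median(t[:,2]))
print(np.nanmedian(Z[(Z>.1)&(Z<.135)]))
```

```text
[ 0.56588919 -0.28764114  0.27048608] -34.84189361565344
[ 0.56641657 -0.28391791  0.27013215]
[[ 0.82  -0.549 -0.159  0.61 ]
 [-0.572 -0.787 -0.233 -0.225]
 [ 0.003  0.282 -0.959  0.417]
 [ 0.     0.     0.     1.   ]]
[ 263  115   45  143 5553] (array([ 569.8, -282.2]), array([120.1,  32.3]), 56.1) 0.1751
 cab top (array([ 570.1, -282.1]), array([40.2, 31.9]), 55.9) 0.17289878497719643
[  89  131   84  129 2138] (array([ 474.2, -215.2]), array([106.6,  11.1]), 83.1) 0.1678
0.11899117123919595
```

View pics/w1.png

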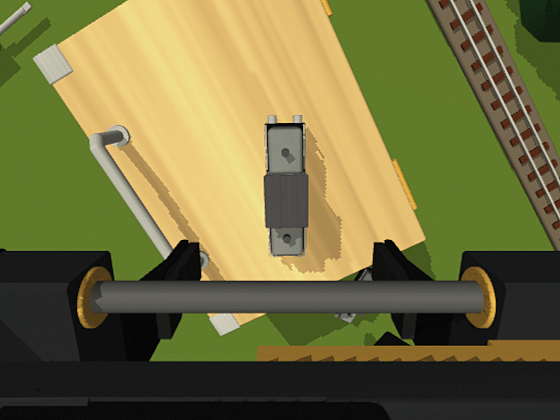

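The wrist view shows the shunter with its cab at (286,200), between the open fingers' line, and the handle at left (95–205,130–260). It measures 120x32 at heading 56°, centre about (0.5695, -0.2815). I check the settled pose next.

Run:
```python
from h import *
c=camera_params("wrist");im,d=get_image("wrist")
W=cloud(d,c["intrinsics"],c["extrinsics"]);Z=W[...,2]
m=(Z>.135)&(Z<.2);n,lab,st,cen=cv2.connectedComponentsWithStats(m.astype(np.uint8))
for i in range(1,n):
    if 3000<st[i,4]<8000: print(rect(W[lab==i][:,:2]))
print(pose()[0]); plan([(.5698,-.282,.150,-34)])
```

```text
(array([ 569.9, -282.5]), array([120.5,  32.1]), 56.1)
[ 0.56729816 -0.28064437  0.26986763]
(0.5698, -0.282, 0.15, -34) -> [  0.5   2.9 119.9] spin -0.3
```

arm_command([
  [70,-1,3,25,0],
  [70,-1,3,50,0],
  [70,-1,3,75,0],
  [70,-1,3,100,0],
  [70,-1,3,112,0],
], newtons=15)

```text
time: 3.12
position: [0.5692, -0.2777, 0.1549]
tool_rot: [-2.768, -1.475, 0.003]
ft_force: [0.3, 0.8, -0.1]
grip_width: 0.814
grip_force: 0.0
```

arm_command([
  [70,0,0,8,0],
  [70,0,0,8,0],
  [70,0,0,8,0],
])

```text
time: 3.37
position: [0.5707, -0.2808, 0.1513]
tool_rot: [2.774, 1.474, 0.001]
ft_force: [0.1, -0.2, 0.4]
grip_width: 0.805
grip_force: 0.0
```

arm_command([
  [50,0,0,0,0],
  [40,0,0,0,0],
  [30,0,0,0,0],
  [25,0,0,0,0],
  [25,0,0,0,0],
])

```text
time: 3.78
position: [0.5703, -0.2813, 0.151]
tool_rot: [2.775, 1.472, 0.001]
ft_force: [0.4, -0.4, -0.2]
grip_width: 0.513
grip_force: 0.0
```

arm_command([
  [25,0,0,0,0],
  [25,0,0,0,0],
  [25,0,0,0,0],
])

```text
time: 4.03
position: [0.5702, -0.2813, 0.1507]
tool_rot: [2.775, 1.472, 0.0]
ft_force: [-0.3, 0.9, 0.6]
grip_width: 0.366
grip_force: 15.0
```

arm_command([
  [25,0,0,-8,0],
  [25,0,0,-22,0],
  [25,0,0,-45,0],
  [25,0,0,-70,0],
  [25,0,0,-90,0],
], newtons=20)

```text
time: 4.45
position: [0.5703, -0.2816, 0.2433]
tool_rot: [2.774, 1.472, 0.002]
ft_force: [0.5, 0.3, -2.0]
grip_width: 0.368
grip_force: 20.0
```

Run:
```python
from h import *
print(get_state()['grip_width'],get_state()['grip_force'],get_state()['ft_force'])
plan([(.57,-.16,.24,-22),(.57,-.03,.24,-10),(.56,.1,.24,2),(.53,.19,.22,10),(.5025,.2615,.2,14.3)])
```

```text
0.36759974160727904 19.96920289413538 [ 0.54210668  0.31901354 -1.97967834]
(0.57, -0.16, 0.24, -22) -> [100.5 -68.4   3.3] spin -12.1
(0.57, -0.03, 0.24, -10) -> [120.5 -48.7   0. ] spin -12.0
(0.56, 0.1, 0.24, 2) -> [126.3 -32.4   0. ] spin -12.0
(0.53, 0.19, 0.22, 10) -> [ 91.  -26.8  20. ] spin -8.0
(0.5025, 0.2615, 0.2, 14.3) -> [ 75.2 -14.7  20. ] spin -4.3
```

arm_command([
  [25,12,-8,0,-1.5],
  [25,32,-22,0,-4],
  [25,54,-37,1,-6.5],
  [25,77,-53,2,-9.3],
  [25,100,-68,3,-12],
])

```text
time: 4.87
position: [0.5692, -0.1581, 0.2372]
tool_rot: [-2.602, -1.759, 0.0]
ft_force: [-0.0, -0.4, -1.4]
grip_width: 0.367
grip_force: 20.0
```

arm_command([
  [25,24,-10,0,-2.4],
  [25,48,-20,0,-4.8],
  [25,72,-29,0,-7.2],
  [25,96,-39,0,-9.6],
  [25,120,-49,0,-12],
])

```text
time: 5.28
position: [0.5688, -0.0285, 0.2373]
tool_rot: [-2.404, -2.021, 0.0]
ft_force: [0.7, 0.2, -2.2]
grip_width: 0.366
grip_force: 20.0
```

arm_command([
  [25,25,-6,0,-2.4],
  [25,50,-13,0,-4.8],
  [25,76,-19,0,-7.2],
  [25,101,-26,0,-9.6],
  [25,126,-32,0,-12],
])

```text
time: 5.7
position: [0.5591, 0.1011, 0.2374]
tool_rot: [-2.179, -2.262, 0.001]
ft_force: [0.4, 0.3, -2.2]
grip_width: 0.366
grip_force: 20.0
```

arm_command([
  [25,20,-6,4,-2],
  [25,40,-12,8,-4],
  [25,58,-17,12,-5.5],
  [25,75,-22,16,-7],
  [25,91,-27,20,-8],
])

```text
time: 6.12
position: [0.5294, 0.1902, 0.2169]
tool_rot: [-2.019, -2.407, 0.001]
ft_force: [0.2, 0.4, -2.4]
grip_width: 0.371
grip_force: 20.0
```

arm_command([
  [25,20,-4,5,-1.2],
  [25,40,-8,10,-2.4],
  [25,58,-11,15,-3.4],
  [25,70,-14,18,-4],
  [25,75,-15,20,-4.3],
])

```text
time: 6.53
position: [0.5008, 0.2633, 0.1967]
tool_rot: [-1.923, -2.482, 0.001]
ft_force: [0.3, 0.2, -1.8]
grip_width: 0.363
grip_force: 20.0
```

Run:
```python
from h import *
c=camera_params("wrist");im,d=get_image("wrist");c=camera_params("wrist");im,d=get_image("wrist")
cv2.imwrite("pics/w2.png",im[:,:,::-1])
W=cloud(d,c["intrinsics"],c["extrinsics"])
hsv=cv2.cvtColor(im,cv2.COLOR_RGB2HSV)
Z=W[...,2];P=W[(abs(Z-.016)<.003)]
near=P[(np.hypot(P[:,0]-.5025,P[:,1]-.2615)<.14)]
print("rim",len(near),rect(near[:,:2]) if len(near)>10 else 0)
p,M=pose();print(p,np.degrees(np.arctan2(M[1,1],M[0,1])),get_state()['grip_width'])
plan([(.5025,.2615,.038,14.3)])
```

```text
rim 6526 (array([499. , 293.5]), array([261.5, 214.2]), 14.1)
[0.50185557 0.26125497 0.1970228 ] 14.3268053642509 0.3626181817554727
(0.5025, 0.2615, 0.038, 14.3) -> [  0.2   0.8 159. ] spin 0.0
```

View pics/w2.png

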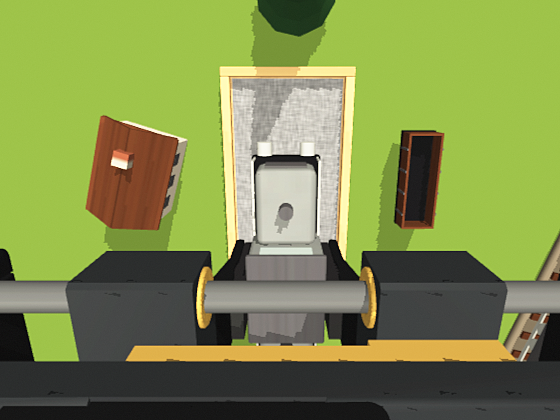

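The wrist view shows the shunter held straight over the tray, with its bonnet at (287,205) centred between the walls (230–345), parallel to them. Lowering.

arm_command([
  [25,0,1,25,0],
  [25,0,1,60,0],
  [25,0,1,95,0],
  [25,0,1,120,0],
  [25,0,1,138,0],
])

```text
time: 7.05
position: [0.5031, 0.258, 0.0571]
tool_rot: [1.933, 2.477, -0.005]
ft_force: [-0.1, 0.2, -3.1]
grip_width: 0.362
grip_force: 20.0
```

arm_command([
  [25,0,0,6,0],
  [25,0,0,11,0],
  [25,0,0,15,0],
  [25,0,0,17,0],
  [25,0,0,17,0],
])

```text
time: 7.47
position: [0.5042, 0.2607, 0.0434]
tool_rot: [1.93, 2.478, 0.002]
ft_force: [0.2, 0.3, -0.8]
grip_width: 0.363
grip_force: 20.0
```

```bash
python3 -c "
from h import *
s=get_state();print(s['position'],s['ft_force'],s['grip_width'])"
```

```text
[0.5042454  0.26072804 0.0434285 ] [ 0.21751751  0.28879729 -0.82484187] 0.3629191904480008
```

arm_command([
  [25,0,0,0,0],
  [25,0,0,1,0],
  [25,0,0,2,0],
  [25,0,0,2,0],
])

```text
time: 7.8
position: [0.5035, 0.2607, 0.0408]
tool_rot: [1.929, 2.479, 0.001]
ft_force: [-0.2, 0.1, -2.3]
grip_width: 0.364
grip_force: 20.0
```

arm_command([
  [25,0,0,1,0],
  [25,0,0,2,0],
  [25,0,0,2,0],
  [25,0,0,3,0],
  [25,0,0,3,0],
])

```text
time: 8.22
position: [0.5034, 0.2605, 0.0374]
tool_rot: [-1.93, -2.479, 0.0]
ft_force: [-0.1, 0.2, -2.9]
grip_width: 0.369
grip_force: 20.0
```

arm_command([
  [25,0,0,1,0],
  [25,0,0,1,0],
  [25,0,0,2,0],
  [25,0,0,2,0],
])

```text
time: 8.55
position: [0.5036, 0.2606, 0.0365]
tool_rot: [-1.93, -2.479, -0.0]
ft_force: [-2.8, -1.6, 5.0]
grip_width: 0.366
grip_force: 20.0
```

Contact made (+5 N). Releasing gently.

arm_command([
  [34,0,0,-1,0],
  [38,0,0,-1,0],
  [44,0,0,-1,0],
  [52,0,0,-1,0],
  [58,0,0,-1,0],
])

```text
time: 8.97
position: [0.5035, 0.2606, 0.0365]
tool_rot: [1.93, 2.479, 0.0]
ft_force: [0.3, -0.4, 0.8]
grip_width: 0.577
grip_force: 0.0
```

arm_command([
  [58,0,0,-1,0],
  [58,0,0,-12,0],
  [58,0,0,-35,0],
  [58,0,0,-70,0],
  [58,0,0,-110,0],
])

```text
time: 9.38
position: [0.5022, 0.2597, 0.1469]
tool_rot: [-1.929, -2.478, 0.005]
ft_force: [0.5, 1.5, 0.1]
grip_width: 0.662
grip_force: 0.0
```

arm_command([
  [58,0,0,-40,0],
  [58,0,0,-80,0],
  [58,0,0,-110,0],
  [58,0,0,-110,0],
])

```text
time: 9.72
position: [0.5067, 0.2619, 0.2654]
tool_rot: [1.928, 2.475, 0.021]
ft_force: [1.2, 1.1, 0.5]
grip_width: 0.669
grip_force: 0.0
```

Run:
```python
from h import *
c=camera_params("wrist");im,d=get_image("wrist")
cv2.imwrite("pics/w3.png",im[:,:,::-1])
W=cloud(d,c["intrinsics"],c["extrinsics"]);Z=W[...,2]
P=W[(Z>.03)&(Z<.08)&(np.hypot(W[...,0]-.5035,W[...,1]-.2605)<.075)]
print(rect(P[:,:2]),P[:,2].max(),np.percentile(P[:,2],[10,50,90]))
plan([(.53,.16,.26,7.4),(.53,.05,.26,1.5),(.52,-.05,.26,-3),(.495,-.15,.26,-6),(.4708,-.2288,.26,-7.2)])
```

```text
(array([504. , 258.8]), array([ 32.3, 106.8]), 14.5) 0.06095547134554402 [0.04053622 0.04312441 0.05945875]
(0.53, 0.16, 0.26, 7.4) -> [-104.3   -1.1    1.5] spin 6.8
(0.53, 0.05, 0.26, 1.5) -> [-109.1  -14.2    0. ] spin 5.9
(0.52, -0.05, 0.26, -3) -> [-99.7 -12.6   0. ] spin 4.5
(0.495, -0.15, 0.26, -6) -> [-101.2  -19.7    0. ] spin 3.0
(0.4708, -0.2288, 0.26, -7.2) -> [-80.9 -15.8   0. ] spin 1.2
```

View pics/w3.png

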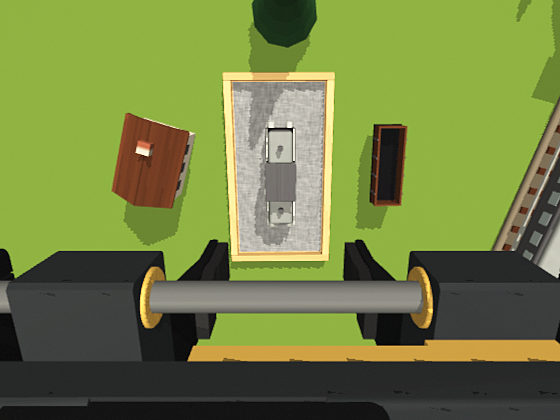

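The shunter stands upright in the tray at (281,175), with its top at 60 mm as expected, and the neighbours are untouched. Now to the handle.

arm_command([
  [58,-20,0,0,1.3],
  [58,-41,0,0,2.7],
  [58,-62,0,0,4],
  [58,-83,-1,0,5.4],
  [58,-104,-1,0,6.8],
])

```text
time: 10.18
position: [0.5281, 0.156, 0.2559]
tool_rot: [-2.079, -2.355, 0.002]
ft_force: [0.8, 0.0, -0.3]
grip_width: 0.665
grip_force: 0.0
```

arm_command([
  [58,-22,-3,0,1.2],
  [58,-44,-6,0,2.4],
  [58,-66,-8,0,3.5],
  [58,-88,-11,0,4.7],
  [58,-109,-14,0,5.9],
])

```text
time: 10.6
position: [0.528, 0.047, 0.2567]
tool_rot: [2.195, 2.247, 0.0]
ft_force: [0.2, -0.3, 0.7]
grip_width: 0.666
grip_force: 0.0
```

arm_command([
  [58,-20,-3,0,1],
  [58,-40,-5,0,2],
  [58,-60,-8,0,3],
  [58,-80,-10,0,4],
  [58,-100,-13,0,4.5],
])

```text
time: 11.02
position: [0.5176, -0.0524, 0.2566]
tool_rot: [2.28, 2.161, 0.001]
ft_force: [0.2, -0.5, -0.7]
grip_width: 0.666
grip_force: 0.0
```

arm_command([
  [58,-20,-4,0,0.6],
  [58,-40,-8,0,1.2],
  [58,-60,-12,0,1.8],
  [58,-80,-16,0,2.4],
  [58,-101,-20,0,3],
])

```text
time: 11.43
position: [0.4919, -0.1521, 0.2566]
tool_rot: [-2.335, -2.101, -0.0]
ft_force: [0.8, 0.3, -0.4]
grip_width: 0.667
grip_force: 0.0
```

arm_command([
  [40,-20,-4,0,0.3],
  [40,-40,-8,0,0.6],
  [40,-60,-12,0,0.9],
  [40,-75,-15,0,1.2],
  [40,-81,-16,0,1.2],
])

```text
time: 11.85
position: [0.4666, -0.2329, 0.2567]
tool_rot: [2.361, 2.072, -0.001]
ft_force: [0.1, 0.8, -0.6]
grip_width: 0.475
grip_force: 0.0
```

Run:
```python
from h import *
get_image("wrist");get_image("wrist");get_image("wrist");c=camera_params("wrist");im,d=get_image("wrist")
W=cloud(d,c["intrinsics"],c["extrinsics"]);Z=W[...,2]
m=(Z>.155)&(Z<.18);n,lab,st,cen=cv2.connectedComponentsWithStats(m.astype(np.uint8))
for i in range(1,n):
    if st[i,4]>100: q=W[lab==i];print(st[i],rect(q[:,:2]),np.percentile(q[:,2],95))
L=W[(abs(Z-.12)<.004)];print("lid",np.median(L[:,2]))
cv2.imwrite("pics/w4.png",im[:,:,::-1])
p,M=pose();print(p,np.degrees(np.arctan2(M[1,1],M[0,1])),get_state()['grip_width'])
plan([(.4706,-.2288,.157,-7.2)])
```

```text
[ 283  116   15  165 2251] (array([ 472.6, -223. ]), array([121.8,  10. ]), 83.0) 0.1665651622320558
lid 0.11901986786261992
[ 0.46850432 -0.22854259  0.25642146] -7.138776287000154 0.4633400576331455
(0.4706, -0.2288, 0.157, -7.2) -> [-0.1  2.1 99.4] spin 0.1
```

View pics/w4.png

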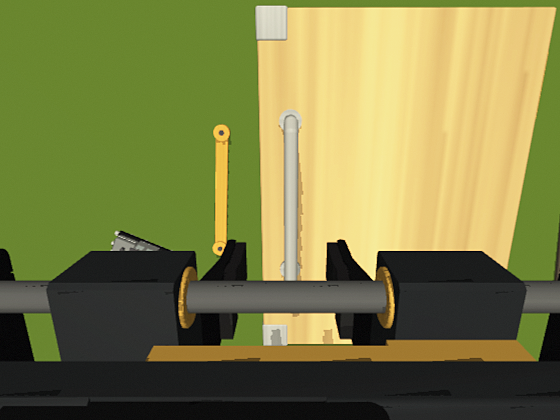

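The wrist view shows the bar at column 291 (rows 116–280) between the open fingers, with the stay clear at left. The bar centre is about (0.472,-0.229).

arm_command([
  [40,0,3,20,0],
  [40,0,3,45,0],
  [40,0,3,70,0],
  [40,0,3,88,0],
  [40,0,3,98,0],
], newtons=35)

```text
time: 12.47
position: [0.4706, -0.2276, 0.1561]
tool_rot: [-2.351, -2.079, 0.003]
ft_force: [-0.1, -0.0, 0.0]
grip_width: 0.462
grip_force: 0.0
```

arm_command([
  [40,0,0,0,0],
  [40,0,0,0,0],
  [30,0,0,0,0],
  [20,0,0,0,0],
  [12,0,0,0,0],
], newtons=10)

```text
time: 12.88
position: [0.472, -0.23, 0.1597]
tool_rot: [2.355, 2.077, 0.002]
ft_force: [0.0, -0.7, -0.1]
grip_width: 0.306
grip_force: 0.0
```

arm_command([
  [5,0,0,0,0],
  [2,0,0,0,0],
  [2,0,0,0,0],
  [2,0,0,0,0],
  [2,0,0,0,0],
])

```text
time: 13.3
position: [0.4714, -0.2298, 0.1589]
tool_rot: [2.356, 2.077, 0.001]
ft_force: [1.3, 0.1, 2.2]
grip_width: 0.107
grip_force: 10.0
```

arm_command([
  [2,0,1,-4,0],
  [2,0,3,-10,0],
  [2,0,5,-17,0],
  [2,0,8,-25,0],
  [2,0,12,-33,0],
], newtons=25)

```text
time: 13.72
position: [0.4831, -0.2313, 0.1922]
tool_rot: [-2.356, -2.077, 0.001]
ft_force: [2.0, -0.8, -4.7]
grip_width: 0.105
grip_force: 25.0
```

```bash
python3 -c "
from h import *
s=get_state();print(s['position'],s['ft_force'],s['torque'],s['grip_width'],s['grip_force'])"
```

```text
[ 0.48310707 -0.2313031   0.19218086] [ 1.95769861 -0.84388278 -4.68215035] [-0.38390163 -0.07828804  0.00352847] 0.1048865254114851 24.999731183052063
```

arm_command([
  [2,0,3,-6,0],
  [2,0,6.5,-12.5,0],
  [2,0,10,-18.5,0],
  [2,0,14,-24.5,0],
  [2,0,17.5,-30.5,0],
])

```text
time: 14.13
position: [0.4997, -0.2334, 0.2223]
tool_rot: [-2.355, -2.076, 0.002]
ft_force: [-3.6, -0.6, -2.3]
grip_width: 0.104
grip_force: 25.0
```

arm_command([
  [2,0,4,-5.5,0],
  [2,0,8.5,-11,0],
  [2,0,13,-16.5,0],
  [2,0,17.5,-22,0],
  [2,0,22.5,-27,0],
])

```text
time: 14.55
position: [0.5215, -0.2361, 0.2499]
tool_rot: [-2.354, -2.075, 0.002]
ft_force: [-8.5, 2.0, 3.5]
grip_width: 0.106
grip_force: 25.0
```

Run:
```python
from h import *
s=get_state();print(s['position'],s['ft_force'],s['grip_width'])
im,d=get_image("side");c=camera_params("side")
cv2.imwrite("pics/s2.png",im[:,:,::-1])
```

```text
[ 0.52152955 -0.23614622  0.24987237] [-8.46864887  1.96139768  3.46774274] 0.10615586033141836
```

View pics/s2.png

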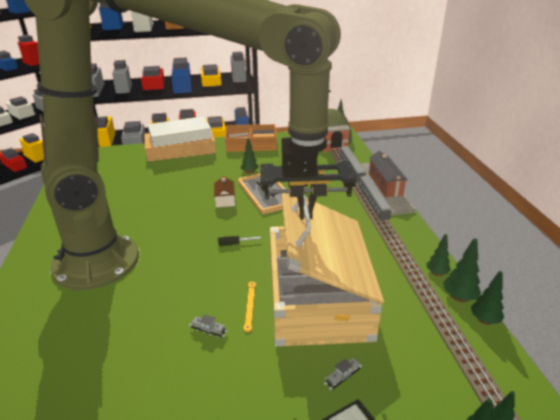

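The side view shows the lid partly raised (~30°) with the handle firmly between the fingers at (305,195), and the tray and other things undisturbed. Continuing, with the radius eased outward by about 1 mm.

arm_command([
  [2,0,4,-6,0],
  [2,0,9,-11,0],
  [2,0,14.5,-16,0],
  [2,0,20,-20,0],
  [2,0,26,-24,0],
], newtons=30)

```text
time: 15.02
position: [0.5485, -0.2396, 0.274]
tool_rot: [-2.355, -2.077, 0.001]
ft_force: [-6.6, 0.9, 3.3]
grip_width: 0.102
grip_force: 30.0
```

arm_command([
  [2,0,6,-4,0],
  [2,0,12,-8,0],
  [2,0,18,-11.5,0],
  [2,0,24,-15,0],
  [2,0,30,-18,0],
])

```text
time: 15.43
position: [0.5787, -0.2434, 0.2928]
tool_rot: [-2.356, -2.078, -0.001]
ft_force: [-5.4, 0.7, 4.1]
grip_width: 0.102
grip_force: 30.0
```

arm_command([
  [2,0,7,-3,0],
  [2,0,14,-6,0],
  [2,0,21,-9,0],
  [2,0,28,-11,0],
  [2,0,33,-12.5,0],
])

```text
time: 15.85
position: [0.6124, -0.2478, 0.3055]
tool_rot: [2.354, 2.077, 0.002]
ft_force: [-4.4, 0.4, 6.1]
grip_width: 0.103
grip_force: 30.0
```

arm_command([
  [2,0,0,0,0],
  [2,0,0,0,0],
  [2,0,0,0,0],
])

```text
time: 16.1
position: [0.6124, -0.2478, 0.3053]
tool_rot: [2.354, 2.077, 0.002]
ft_force: [-2.5, 1.2, 5.7]
grip_width: 0.1
grip_force: 30.0
```

Run:
```python
from h import *
s=get_state();p=s['position'];print(p,s['ft_force'],s['grip_width'])
a=np.radians(-7.2);e=np.array([np.cos(a),np.sin(a)]);n=np.array([-e[1],e[0]])
C=np.array([.4718,-.2292])+.085*e
b=np.array([(p[:2]-C)@e, p[2]+.162-.1589]) # bar in case frame via grip
h=np.array([.11,.11]);w=b-h
print("from TCP: r",np.hypot(*w),"angle",np.degrees(np.arctan2(w[1],-w[0]))-14.93)
for cam in("side","top"):
    im,d=get_image(cam);c=camera_params(cam);W=cloud(d,c["intrinsics"],c["extrinsics"])
    hsv=cv2.cvtColor(im,cv2.COLOR_RGB2HSV)
    X=(W[...,:2]-C)@e;Y=(W[...,:2]-C)@n;Z=W[...,2]
    m=(X>-.06)&(X<.10)&(abs(Y)<.14)&(abs(Y)>.07)&(Z>.14)&(Z<.35)&(hsv[...,1]>60)&(hsv[...,0]<28)
    P=np.stack([X[m],Z[m]],1)
    if len(P)>50:
        q=cv2.fitLine(P.astype(np.float32),cv2.DIST_HUBER,0,.01,.01).ravel()
        print(cam,len(P),"lid slope",np.degrees(np.arctan2(abs(q[1]),abs(q[0]))),q)
    cv2.imwrite(f"pics/{cam}9.png",im[:,:,::-1])
```

```text
[ 0.61240544 -0.24781336  0.30532116] [-2.45877655  1.23187985  5.74894109] 0.09999431315818041
from TCP: r 0.20542163829732993 angle 60.069026437999106
side 782 lid slope 59.770496 [ 0.50346494 -0.86401564  0.04971478  0.2330403 ]
top 964 lid slope 59.62005 [ 0.5057319  -0.8626907   0.05131108  0.22989208]
```

View pics/side9.png

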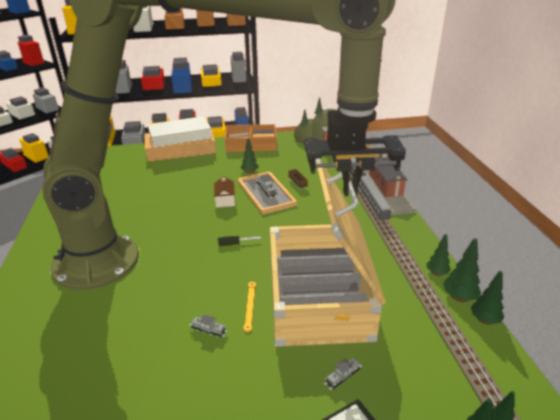

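The lid is held at about 60°: 60.1° from the TCP, 59.8° and 59.6° from the two cameras. The bar is in the fingers at (350,185), and the shunter stands in the tray at (266,187).

```bash
python3 -c "
from bench import *
print(close_job())"
```

```text
the job is handed in; nothing more can be done
None
```

The shunter stands on its wheels in the tray, released, and the gripper is holding the lid at about 60° (measured 59.6–60.1°); the job is handed in.

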